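# Pass a row of mahjong tiles to the other rack in reverse order

## Task

Move the four mahjong tiles from the light wooden rack to the empty dark rack, one tile to each bay, in reverse order: the tile that stood at the left end of the light rack (seen from the robot) goes to the right end of the dark rack, the second from the left to second from the right, and so on. Set each tile down gently, never dropping it, so that it ends lying flat and face up, centred in its bay and square with the rack. Leave the dice, the tumbler and the reading glasses as they are.

Things in the scene. Friction and masses are not known exactly. Their poses are not given: they have to be found in the camera images.
- tile_red_c (a point): Centre (half-way up) of the loose ivory mahjong tile with one big red ring with a red centre on its face and a jade-green underside; 40 mm long (its x), 30 mm wide (its y), 24 mm high (its z, up when face up), about 30 to 55 g. It starts face up on the red felt pad on the light rack, x roughly across the row: pinched over its length, the neighbours are clear of the fingers.
- tile_green_c (a point): Centre (half-way up) of the loose ivory mahjong tile with three green bamboo bars on its face and a jade-green underside; 40 mm long (its x), 30 mm wide (its y), 24 mm high (its z, up when face up), about 30 to 55 g. It starts face up on the green felt pad on the light rack, x roughly across the row: pinched over its length, the neighbours are clear of the fingers.
- tile_blue_c (a point): Centre (half-way up) of the loose ivory mahjong tile with an empty blue rectangular frame on its face and a jade-green underside; 40 mm long (its x), 30 mm wide (its y), 24 mm high (its z, up when face up), about 30 to 55 g. It starts face up on the blue felt pad on the light rack, x roughly across the row: pinched over its length, the neighbours are clear of the fingers.
- tile_yellow_c (a point): Centre (half-way up) of the loose ivory mahjong tile with a yellow flower of five petals on its face and a jade-green underside; 40 mm long (its x), 30 mm wide (its y), 24 mm high (its z, up when face up), about 30 to 55 g. It starts face up on the yellow felt pad on the light rack, x roughly across the row: pinched over its length, the neighbours are clear of the fingers.
- pad_red: Red felt pad, 62 (x) x 46 (y) x 2 mm, glued in one bay of the light rack, showing all round the tile with the same colour, which starts on it; it never moves. Origin at the centre of its underside, which lies 12 mm above the table; axes parallel to the light rack's.
- pad_green: Green felt pad, 62 (x) x 46 (y) x 2 mm, glued in one bay of the light rack, showing all round the tile with the same colour, which starts on it; it never moves. Origin at the centre of its underside, which lies 12 mm above the table; axes parallel to the light rack's.
- pad_blue: Blue felt pad, 62 (x) x 46 (y) x 2 mm, glued in one bay of the light rack, showing all round the tile with the same colour, which starts on it; it never moves. Origin at the centre of its underside, which lies 12 mm above the table; axes parallel to the light rack's.
- pad_yellow: Yellow felt pad, 62 (x) x 46 (y) x 2 mm, glued in one bay of the light rack, showing all round the tile with the same colour, which starts on it; it never moves. Origin at the centre of its underside, which lies 12 mm above the table; axes parallel to the light rack's.
- src: Light wooden rack holding the four tiles at the start, each on a felt pad. Slab 74 (x) x 222 (y) x 12 mm on the table, fixed. Four bays centred at x = 0, y = -78, -26, 26, 78 mm; ribs between them 3 mm wide, 4 mm above the slab. Origin: centre of the underside; z up, +y end is the left end seen from the robot; yaw within 0.35 rad.
- dst: Near-black rack with silvery ribs and grey-brown bay floors, empty at the start; tiles go directly on the slab (no pads). Slab 74 (x) x 222 (y) x 12 mm on the table, fixed. Four bays centred at x = 0, y = -78, -26, 26, 78 mm; ribs between them 3 mm wide, 4 mm above the slab. Origin: centre of the underside; z up, +y end is the left end seen from the robot; yaw within 0.35 rad.
- die_1_c (a point): Centre of a loose translucent red resin die, 18 mm cube, showing one white pip; lies on the table between the racks. Leave alone.
- die_2_c (a point): Centre of a loose translucent red resin die, 18 mm cube, showing two white pips; lies on the table between the racks. Leave alone.
- tumbler_c (a point): Centre (half-way up) of a frosted glass tumbler, 72 mm across, 95 mm high, standing on the table beyond the racks. Leave alone.
- glasses_c (a point): Centre (half-way up) of a folded pair of tortoiseshell reading glasses, about 45 x 140 x 24 mm, lying on the table beyond the racks. Leave alone.
Not all that is in view belongs to the job. What is shaped like the part that bears tile_green_c but pink is not meant. Leave any pink look-alike of the part that bears tile_blue_c alone.

How it is judged:
At the end, for the whole second after the job is handed in: Each tile lies flat (0.12 rad), face up, at rest on the dark rack in the bay mirroring its starting bay (pad at y on the light rack: bay at -y), centre within 12 mm along the row, 15 mm across, 4 mm in height of lying flat in the bay, and within 0.3 rad of square either way round (((y of pad_red in the frame of src between -0.093 and -0.063 m and y of tile_red_c in the frame of dst between 0.066 and 0.09 m) or (y of pad_red in the frame of src between -0.041 and -0.011 m and y of tile_red_c in the frame of dst between 0.014 and 0.038 m) or (y of pad_red in the frame of src between 0.011 and 0.041 m and y of tile_red_c in the frame of dst between -0.038 and -0.014 m) or (y of pad_red in the frame of src between 0.063 and 0.093 m and y of tile_red_c in the frame of dst between -0.09 and -0.066 m)) and x of tile_red_c in the frame of dst between -0.015 and 0.015 m and z of tile_red_c in the frame of dst between 0.02 and 0.028 m and angle between each of tile_red_c, tile_green_c, tile_blue_c, tile_yellow_c's own z axis and vertical below 0.12 rad and angle between the y axis of each of tile_red_c, tile_green_c, tile_blue_c, tile_yellow_c and the y axis of dst, either way round below 0.3 rad and linear speed of each of tile_red, tile_green, tile_blue, tile_yellow below 0.01 m/s and angular speed of each of tile_red, tile_green, tile_blue, tile_yellow below 0.1 rad/s and ((y of pad_green in the frame of src between -0.093 and -0.063 m and y of tile_green_c in the frame of dst between 0.066 and 0.09 m) or (y of pad_green in the frame of src between -0.041 and -0.011 m and y of tile_green_c in the frame of dst between 0.014 and 0.038 m) or (y of pad_green in the frame of src between 0.011 and 0.041 m and y of tile_green_c in the frame of dst between -0.038 and -0.014 m) or (y of pad_green in the frame of src between 0.063 and 0.093 m and y of tile_green_c in the frame of dst between -0.09 and -0.066 m)) and x of tile_green_c in the frame of dst between -0.015 and 0.015 m and z of tile_green_c in the frame of dst between 0.02 and 0.028 m and ((y of pad_blue in the frame of src between -0.093 and -0.063 m and y of tile_blue_c in the frame of dst between 0.066 and 0.09 m) or (y of pad_blue in the frame of src between -0.041 and -0.011 m and y of tile_blue_c in the frame of dst between 0.014 and 0.038 m) or (y of pad_blue in the frame of src between 0.011 and 0.041 m and y of tile_blue_c in the frame of dst between -0.038 and -0.014 m) or (y of pad_blue in the frame of src between 0.063 and 0.093 m and y of tile_blue_c in the frame of dst between -0.09 and -0.066 m)) and x of tile_blue_c in the frame of dst between -0.015 and 0.015 m and z of tile_blue_c in the frame of dst between 0.02 and 0.028 m and ((y of pad_yellow in the frame of src between -0.093 and -0.063 m and y of tile_yellow_c in the frame of dst between 0.066 and 0.09 m) or (y of pad_yellow in the frame of src between -0.041 and -0.011 m and y of tile_yellow_c in the frame of dst between 0.014 and 0.038 m) or (y of pad_yellow in the frame of src between 0.011 and 0.041 m and y of tile_yellow_c in the frame of dst between -0.038 and -0.014 m) or (y of pad_yellow in the frame of src between 0.063 and 0.093 m and y of tile_yellow_c in the frame of dst between -0.09 and -0.066 m)) and x of tile_yellow_c in the frame of dst between -0.015 and 0.015 m and z of tile_yellow_c in the frame of dst between 0.02 and 0.028 m); the robot touches nothing.
It fails at once if a tile is dropped or thrown (faster than 0.7 m/s while not held) ((linear speed of tile_red above 0.7 m/s and contact force between tile_red and the fingers below 0.05 N) or (linear speed of tile_green above 0.7 m/s and contact force between tile_green and the fingers below 0.05 N) or (linear speed of tile_blue above 0.7 m/s and contact force between tile_blue and the fingers below 0.05 N) or (linear speed of tile_yellow above 0.7 m/s and contact force between tile_yellow and the fingers below 0.05 N)).
It fails at once if a die, the tumbler or the glasses are moved more than 20 mm (distance of any of die_1_c, die_2_c, tumbler_c, glasses_c from where it was at the start of the episode above 0.02 m).
It also fails if it takes over 99 s, if anything falls off the work surface, if the arm or the gripper's body presses on something with over 40 N, if the wrist force passes 120 N, or if a joint passes its speed limit or range.

## Robot

A 6-joint arm with a two-finger parallel gripper is mounted at the origin on the work surface. World frame = base frame: x ahead of the robot, y to its left, z up, the work surface at z = 0. Lengths are in m, angles in rad, forces in N, time in s.
With the tool pointing down it reaches from about 0.3 to 0.775 m from the base axis. Payload 14.6 kg.
Tool frame: the origin (TCP) lies at the very end of the fingers, on their centre line; the grasp point (between the pads) lies 19 mm behind it; z points along the fingers, y is the line along which they close (so a half turn about z gives the same grasp; the last joint's range is limited). The gripper opens to 94 mm and grips with 3 to 60 N. Pads are 16 mm wide; open, the fingers measure 119 mm over their backs; the gripper's body (75 mm by 177 mm) begins 78 mm behind the grasp point.
Start: joints at [-1.181, 0.3, 1.521, -0, 1.321, -0.067], TCP at [0.243, -0.494, 0.205] pointing down, gripper open.
Joint ranges: [-3.03, 3.03], [-0.79, 2.21], [0.23, 2.52], [-1.04, 4.18], [0, 3.07], [-2.55, 2.55]. Speed limits (rad/s): [2.22, 2.22, 2.57, 3.14, 3.14, 3.14].

## Interface

Orientations are given as [roll, pitch, yaw] about the fixed x, y, z axes, in that order (R = Rz(yaw) Ry(pitch) Rx(roll)).
In Python, from station import ctrl gives the robot as it stands.
- The arm moves only by the tool move_arm, never from a script. Its argument "increments" is a list of rows, each a list of 7 numbers: the opening, from 0 (shut) to 1 (fully open), then the shift along the tool's x, y, z in units of 50 mm (1.0 is 50 mm), then the turn, a rotation vector about the tool's x, y, z in rad. In form: [[claw, tx, ty, tz, rx, ry, rz], ...]. A call has 1 to 20 rows; each row shifts and turns the commanded pose from where the row before left it, along the tool's axes as they then stand; what a row does not reach is not made up. A row lasts 1/10 s, in which the tool goes at most 50 mm and 8.59 degrees, less where a joint would pass 70% of its speed; a pose out of reach is approached as far as the arm can. A call is refused whole if a number of a shift passes 1 or a number of a turn 0.15, either way. A call with a gripper value outside its range is refused whole. The fingers move at their own pace and stop on an object; "force" is the grip in N (left out, the last holds). Time passes only in rows, so rows that do not move let the fingers close. It gives the time, the measured TCP pose, the force, the opening and the grip force at its end, in the units of the state.
- ctrl.get_obs(): the state, without advancing time (a new reading comes with each control period).
- ctrl.camera(name): name is "scene" or "top"; returns a dict with "color" (480x640x3 uint8, blue, green, red), "K" (3x3 intrinsics, pixels), "pose" (4x4, takes a point from camera to world coordinates). Camera axes: x right, y down, z forward; pixel columns grow to the right and rows downward; lengths in m; the calibration is good to about 2 mm. A picture is of the moment at which its call begins. There is no depth.
- ctrl.hand_in(): hands the job in; it is judged then, once.
Trained networks look in a picture, given as the dict that the camera call returned (one of the last four; its "shot" number tells which), for a name from the list of things; names that differ only in an ending like _2 or _b are one class to them, and where a whole thing is asked for, a point or a joint stands for the part that bears it (a point fixed in the world has none). Each returns a list of dicts, best first, with "conf" (0 to 1); they miss things now and then, are a little off and sometimes report something else, mostly with a low value. They report only what shows in the picture. A call takes as long as a camera call. They do not tell look-alikes from the thing itself.
- ctrl.cut_out(name, picture): "mask" (480x640 bool, what is visible of it) and "centre" ([row, column] in pixels, amid what is visible of it).
The state is a dict: "time_s": time; "qpos": joint angles; "joint_vel": joint speeds; "tau": joint torques, N m; "ee_pos": TCP position; "eef_rot": TCP orientation; "force": force on the tool from outside, world axes, zero at the start; "moment": the same for the moment, N m; "grip_width": finger opening in m; "grip_force": force on a finger pad.
Only numpy, scipy, OpenCV 4.12 (cv2) and the standard library are available. Lean on these libraries where they do the work, as an engineer would, in place of code of your own. Each camera call takes 0.05 s, during which the arm holds its last target. There are 200 camera calls.

## Working session

There is one attempt and no reset: what is moved stays moved. The work goes in short steps, Python scripts to look and compute and a tool call to move; the robot and the scene stay as the last step left them, time stands still between calls to the robot, and variables do not carry over. Pictures are saved under pics/ and viewed, at most 14 in all, crops included, and the job is handed in when it is done.

Besides the shell and the picture viewer there is one more tool, called after "Request:" by a JSON object that holds its "fn" and its "kwargs", one argument or row to a line. move_arm: Moves the arm, as the interface text tells. Its arguments: {"type":"object","properties":{"increments":{"type":"array","items":{"type":"array","items":{"type":"number"}}},"force":{"type":"number"}},"required":["increments"]}

```bash
mkdir -p pics; ls; python3 - <<'E'
from station import ctrl
import cv2
print(ctrl.get_obs())
for n in("top","scene"):
    p=ctrl.camera(n); cv2.imwrite(f"pics/{n}0.png",p["color"]); print(n,p["K"],p["pose"])
    for o in ["tile_red_c","tile_green_c","tile_blue_c","tile_yellow_c","pad_red","pad_green","pad_blue","pad_yellow","src","dst","die_1_c","tumbler_c","glasses_c"]:
        print(o,[(round(d["conf"],2),[round(float(v)) for v in d["centre"]],int(d["mask"].sum())) for d in ctrl.cut_out(o,p)])
E
```

```text
pics
{'time_s': 0.0, 'qpos': array([-1.18057474e+00,  3.00500816e-01,  1.52162999e+00,  1.30676310e-05,
        1.32074474e+00, -6.65973708e-02]), 'joint_vel': array([-9.15333629e-05, -8.47469917e-04,  8.73224705e-04,  8.86907483e-04,
        5.90776035e-04, -2.00377637e-03]), 'tau': array([ 9.26693829e-04, -5.31805658e+01, -3.52742279e+01,  7.08190561e-02,
        2.44070718e-02, -7.14128055e-05]), 'ee_pos': array([ 0.24249139, -0.49332781,  0.20484936]), 'eef_rot': array([-3.14031344e+00, -9.80032851e-05,  4.56815655e-01]), 'force': array([-0.14190969, -0.78756207,  0.21631562]), 'moment': array([ 0.03280292,  0.00928115, -0.06338734]), 'grip_force': 0.0, 'grip_width': 0.09390694346293965}
top [[471.27778135   0.         322.93149104]
 [  0.         471.27778135 245.71012583]
 [  0.           0.           1.        ]] [[ 2.62878731e-02 -9.82033536e-01  1.86866483e-01  4.34589079e-01]
 [-9.99644063e-01 -2.66748938e-02  4.43503989e-04 -9.26950690e-03]
 [ 4.54910778e-03 -1.86811629e-01 -9.82385220e-01  8.49277085e-01]
 [ 0.00000000e+00  0.00000000e+00  0.00000000e+00  1.00000000e+00]]
[... 796 characters left out ...]
68186]
 [-0.0087562  -0.58773335 -0.80900732  0.80157964]
 [ 0.          0.          0.          1.        ]]
tile_red_c [(0.7, [202, 374], 468)]
tile_green_c [(0.79, [255, 408], 455), (0.68, [200, 399], 499)]
tile_blue_c [(0.88, [157, 423], 369), (0.71, [344, 278], 2681), (0.64, [191, 428], 470)]
tile_yellow_c [(0.68, [212, 346], 434)]
pad_red [(0.87, [217, 366], 282)]
pad_green [(0.8, [213, 398], 196)]
pad_blue [(0.56, [202, 423], 304)]
pad_yellow [(0.86, [222, 338], 265), (0.19, [253, 187], 4867)]
src [(0.94, [220, 388], 889), (0.2, [224, 342], 252)]
dst [(0.85, [249, 189], 4764)]
die_1_c []
tumbler_c [(0.67, [344, 277], 2685), (0.67, [209, 345], 435)]
glasses_c [(0.83, [324, 456], 1549)]
```

```bash
python3 - <<'E'
import cv2
a=cv2.imread("pics/top0.png")
cv2.imwrite("pics/top0c.png",cv2.resize(a[200:400,130:530],None,fx=2,fy=2,interpolation=cv2.INTER_CUBIC))
E
```

```text
(no output)
```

View pics/top0.png

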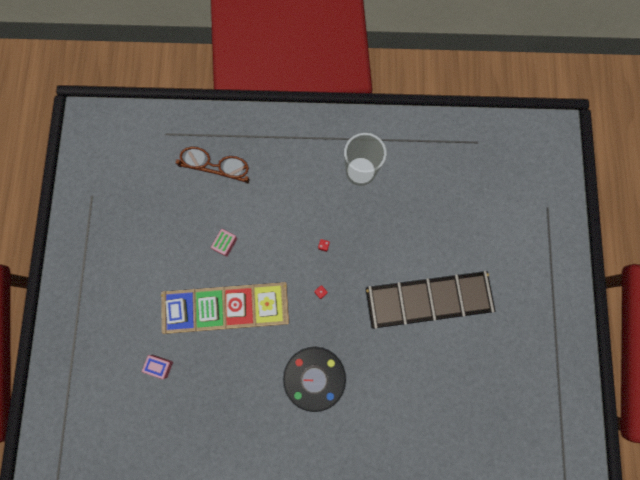

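View pics/top0c.png

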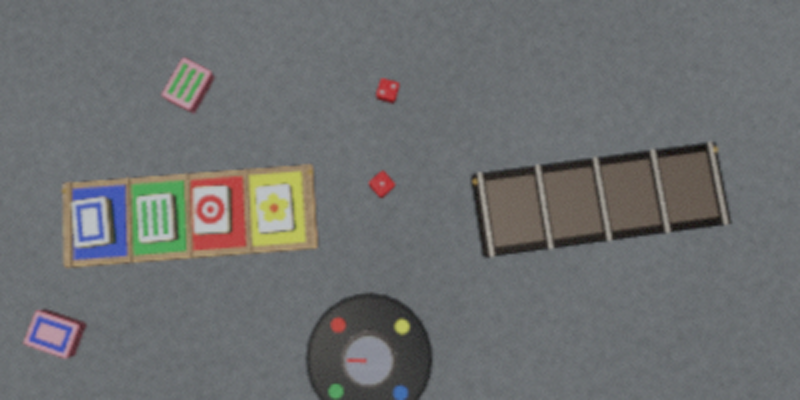

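View pics/scene0.png

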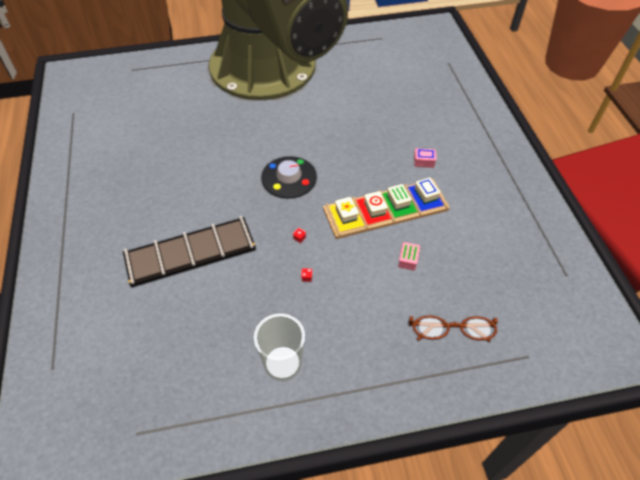

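The top view shows the four ivory tiles on the light rack: blue (176,310), green (208,308), red (236,305) and yellow (267,303). The pink look-alikes are off the rack: green bars at (224,242) and blue frame at (156,367). The dark rack is at (430,299), the dice are at (323,245) and (320,292), and there is a dial at (315,380) to stay clear of. Image left is +y, so blue goes to the right end of dst, then green, red and yellow towards the left.

```bash
cat > h.py <<'E'
import numpy as np, cv2
from station import ctrl
def rect(p,z,x0,x1,y0,y1,s=2000.):
    """image of plane z; out pixel u=(y1-y)*s, v=(x1-x)*s"""
    P=np.linalg.inv(p["pose"]); A=p["K"]@P[:3]
    H=A@np.array([[0,-1/s,x1],[-1/s,0,y1],[0,0,z],[0,0,1]])
    H=H@np.eye(3)
    return cv2.warpPerspective(p["color"],np.linalg.inv(H),(int((y1-y0)*s),int((x1-x0)*s)),flags=cv2.INTER_CUBIC)
def toxy(u,v,x1,y1,s=2000.): return x1-v/s,y1-u/s
def pix(p,X):
    P=np.linalg.inv(p["pose"]); c=p["K"]@(P[:3,:3]@np.asarray(X).T+P[:3,3:]); return (c[:2]/c[2]).T
def ray(p,uv,z):
    d=p["pose"][:3,:3]@np.linalg.inv(p["K"])@np.array([uv[0],uv[1],1.]); o=p["pose"][:3,3]; return o+d*(z-o[2])/d[2]
E
python3 - <<'E'
from h import *
t=ctrl.camera("top"); s=ctrl.camera("scene")
for n in ["blue","green","red","yellow"]:
  for p,cn in((t,"top"),(s,"scene")):
    c={"top":dict(blue=(176,310),green=(208,308),red=(236,305),yellow=(267,303)),"scene":dict(blue=(428,191),green=(399,200),red=(374,202),yellow=(346,212))}[cn][n]
    X=ray(p,c,.038)
    b=(X[0]-.04,X[0]+.04,X[1]-.04,X[1]+.04); im=rect(p,.038,*b)
    hsv=cv2.cvtColor(im,cv2.COLOR_BGR2HSV); m=((hsv[...,1]<75)&(hsv[...,2]>165)).astype(np.uint8)
    cs,_=cv2.findContours(m,cv2.RETR_EXTERNAL,cv2.CHAIN_APPROX_NONE); k=max(cs,key=cv2.contourArea)
    r=cv2.minAreaRect(k); print(n,cn,np.round(toxy(*r[0],b[1],b[3]),4),np.round(np.array(r[1])/2,1),round(r[2],1))
    cv2.drawContours(im,[np.intp(cv2.boxPoints(r))],-1,(255,0,255),1); (globals().setdefault(cn+"l",[])).append(im)
im=rect(t,.012,.24,.40,-.32,-.06); im2=rect(s,.012,.24,.40,-.32,-.06)
i3=rect(t,.012,.24,.40,.06,.32)
A=np.hstack([np.hstack(topl),np.zeros((160,0,3),np.uint8)]);B=np.hstack(scenel)
cv2.imwrite("pics/tiles.png",np.vstack([A,B])); 
cv2.imwrite("pics/dst.png",np.vstack([im,im2]))
E
```

```text
blue top [0.47   0.2411] [39.8 28.8] 80.0
blue scene [0.4836 0.231 ] [76.7 64.1] 84.9
green top [0.475  0.1865] [40.1 30.1] 82.4
green scene [0.4863 0.1813] [73.5 79.5] 90.0
red top [0.483  0.1394] [39.8 29.5] 84.8
red scene [0.4813 0.1375] [50.3 81.7] 84.6
yellow top [0.4855 0.0852] [40.3 29.6] 83.3
yellow scene [0.4851 0.0835] [47.8 80.1] 82.9Traceback (most recent call last):
  File "<stdin>", line 14, in <module>
    return _nx.concatenate(arrs, 1, dtype=dtype, casting=casting)
           ~~~~~~~~~~~~~~~^^^^^^^^^^^^^^^^^^^^^^^^^^^^^^^^^^^^^^^
ValueError: all the input array dimensions except for the concatenation axis must match exactly, but along dimension 0, the array at index 0 has size 160 and the array at index 1 has size 159
```

```bash
python3 - <<'E'
from h import *
t=ctrl.camera("top"); s=ctrl.camera("scene")
b=(.42,.56,-.33,-.06); ims=[rect(p,.012,*b) for p in(t,s)]
for im in ims:
    hsv=cv2.cvtColor(im,cv2.COLOR_BGR2HSV); h,S,v=cv2.split(hsv)
    # brown floors: red noticeably above blue
    m=((im[...,2].astype(int)-im[...,0]>14)&(v<170)).astype(np.uint8)
    m=cv2.morphologyEx(m,cv2.MORPH_OPEN,np.ones((9,9)))
    cs,_=cv2.findContours(m,cv2.RETR_EXTERNAL,cv2.CHAIN_APPROX_NONE)
    L=[]
    for k in cs:
        if cv2.contourArea(k)<2000: continue
        r=cv2.minAreaRect(k); L.append(toxy(*r[0],b[1],b[3])); print(np.round(L[-1],4),np.round(np.array(r[1])/2,1),round(r[2],1))
        cv2.drawContours(im,[np.intp(cv2.boxPoints(r))],-1,(255,0,255),1)
    L=np.array(sorted(L,key=lambda q:-q[1])); 
    if len(L)>1: d=L[0]-L[-1]; print("c",L.mean(0),"yaw",np.degrees(np.arctan2(-d[0],d[1])),np.linalg.norm(d))
    # whole slab: dark
    m=(v<60).astype(np.uint8); cs,_=cv2.findContours(cv2.morphologyEx(m,cv2.MORPH_CLOSE,np.ones((9,9))),cv2.RETR_EXTERNAL,cv2.CHAIN_APPROX_NONE)
    k=max(cs,key=cv2.contourArea); r=cv2.minAreaRect(k); print("dark",np.round(toxy(*r[0],b[1],b[3]),4),np.array(r[1])/2,r[2])
cv2.imwrite("pics/dst.png",np.vstack(ims))
E
```

```text
[ 0.4906 -0.1246] [59.2 45.6] 81.3
[ 0.4989 -0.176 ] [59.2 45.4] 81.0
[ 0.5072 -0.2272] [59.1 45. ] 81.2
[ 0.5153 -0.2786] [58.9 45.2] 81.5
c [ 0.50296762 -0.20161086] yaw 9.115971028872842 0.1559912146941206
dark [ 0.483  -0.2849] [ 7.70448303 45.12625885] 79.99201965332031
[ 0.4888 -0.1241] [63.3 49.8] 81.0
[ 0.497 -0.176] [63.1 49.6] 81.0
[ 0.5052 -0.2273] [63.3 49.7] 80.8
[ 0.5135 -0.2792] [63.2 49.5] 81.1
c [ 0.50113069 -0.20165706] yaw 9.080927413508576 0.15707887894967573
dark [ 0.5381 -0.1957] [ 13.30420017 217.00460815] 80.71644592285156
```

View pics/dst.png

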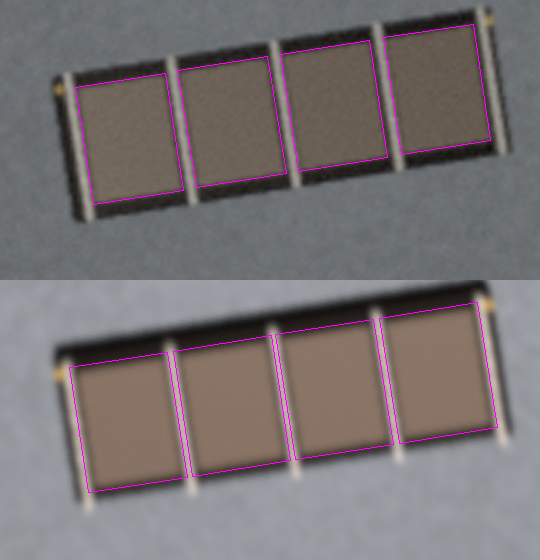

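The rectified view shows the four dst bays at even 52 mm spacing and yaw 9.1°. The two cameras agree within 2 mm, and the tile faces measure 40x30 mm as they should. The tile choice is clear: ivory sides on felt pads, with the pink ones off the rack. Next is yellow.

```bash
cat > g.py <<'E'
import sys; from h import *
from scipy.spatial.transform import Rotation as Ro
T=dict(blue=(.470,.2411,10),green=(.475,.1865,7.6),red=(.483,.1394,5.2),yellow=(.4855,.0852,6.7),
 dyellow=(.490,-.1245,9.1),dred=(.498,-.176,9.1),dgreen=(.506,-.2272,9.1),dblue=(.5145,-.279,9.1))
x,y,th=T[sys.argv[1]]; z=float(sys.argv[2]); o=ctrl.get_obs(); yaw=np.radians(90+th)
D=Ro.from_euler("xyz",[np.pi,0,yaw]); C=Ro.from_euler("xyz",o["eef_rot"])
print("rotvec",np.round((C.inv()*D).as_rotvec(),3),"shift",np.round(D.inv().apply(np.array([x,y,z])-o["ee_pos"])/.05,3),"t",o["time_s"],"grip",o["grip_width"],o["grip_force"],"ee",np.round(o["ee_pos"],4))
E
python3 g.py yellow .1
```

```text
rotvec [ 0.     0.    -1.231] shift [10.93   6.175  2.109] t 1.6 grip 0.09433247653510834 0.0 ee [ 0.2426 -0.4936  0.2055]
```

Request:
{"fn": "move_arm", "kwargs": {
  "increments": [
    [1,0,0,0,0,0,-0.123],
    [1,0,0,0,0,0,-0.123],
    [1,0,0,0,0,0,-0.123],
    [1,0,0,0,0,0,-0.123],
    [1,0,0,0,0,0,-0.123],
    [1,0,0,0,0,0,-0.123],
    [1,0,0,0,0,0,-0.123],
    [1,0,0,0,0,0,-0.123],
    [1,0,0,0,0,0,-0.123],
    [1,0,0,0,0,0,-0.123]
  ],
  "force": 15
}}

```text
time_s: 2.6
ee_pos: [0.2426, -0.4936, 0.2054]
eef_rot: [3.142, -0.0, 1.692]
force: [-0.3, 0.2, -0.3]
grip_width: 0.0938
grip_force: 0.0
```

Request:
{"fn": "move_arm", "kwargs": {
  "increments": [
    [1,0.57,0.325,0.11,0,0,0],
    [1,0.57,0.325,0.11,0,0,0],
    [1,0.57,0.325,0.11,0,0,0],
    [1,0.57,0.325,0.11,0,0,0],
    [1,0.57,0.325,0.11,0,0,0],
    [1,0.57,0.325,0.11,0,0,0],
    [1,0.57,0.325,0.11,0,0,0],
    [1,0.57,0.325,0.11,0,0,0],
    [1,0.57,0.325,0.11,0,0,0],
    [1,0.57,0.325,0.11,0,0,0],
    [1,0.57,0.325,0.11,0,0,0],
    [1,0.57,0.325,0.11,0,0,0],
    [1,0.57,0.325,0.11,0,0,0],
    [1,0.57,0.325,0.11,0,0,0],
    [1,0.57,0.325,0.11,0,0,0],
    [1,0.57,0.325,0.11,0,0,0],
    [1,0.57,0.325,0.11,0,0,0],
    [1,0.57,0.325,0.11,0,0,0],
    [1,0.57,0.325,0.11,0,0,0],
    [1,0,0,0,0,0,0]
  ]
}}

```text
time_s: 4.6
ee_pos: [0.4871, 0.0826, 0.1003]
eef_rot: [-3.141, -0.0, 1.69]
force: [-0.2, -0.0, 0.1]
grip_width: 0.0941
grip_force: 0.0
```

```bash
python3 g.py yellow .017
```

```text
rotvec [-0.001 -0.     0.002] shift [ 0.056 -0.025  1.665] t 4.6 grip 0.09406413782168935 0.0 ee [0.4871 0.0826 0.1003]
```

Request:
{"fn": "move_arm", "kwargs": {
  "increments": [
    [1,0.056,-0.025,0.2,0,0,0],
    [1,0,0,0.25,0,0,0],
    [1,0,0,0.25,0,0,0],
    [1,0,0,0.25,0,0,0],
    [1,0,0,0.25,0,0,0],
    [1,0,0,0.25,0,0,0],
    [1,0,0,0.15,0,0,0],
    [1,0,0,0.065,0,0,0],
    [1,0,0,0,0,0,0],
    [0.3,0,0,0,0,0,0],
    [0.3,0,0,0,0,0,0],
    [0.3,0,0,0,0,0,0],
    [0.3,0,0,0,0,0,0],
    [0.3,0,0,0,0,0,0],
    [0.3,0,0,0,0,0,0],
    [0.3,0,0,0,0,0,0],
    [0.3,0,0,0,0,0,0],
    [0.3,0,0,0,0,0,0]
  ],
  "force": 15
}}

```text
time_s: 6.4
ee_pos: [0.485, 0.0826, 0.0177]
eef_rot: [3.142, 0.0, 1.687]
force: [-0.4, -0.4, 0.1]
grip_width: 0.0399
grip_force: 14.9
```

Request:
{"fn": "move_arm", "kwargs": {
  "increments": [
    [0.3,0,0,-0.1,0,0,0],
    [0.3,0,0,-0.2,0,0,0],
    [0.3,0,0,-0.3,0,0,0],
    [0.3,0,0,-0.3,0,0,0],
    [0.3,0,0,-0.3,0,0,0],
    [0.3,0,0,-0.2,0,0,0],
    [0.3,0,0,-0.1,0,0,0],
    [0.3,0,0,0,0,0,0]
  ]
}}

```text
time_s: 7.2
ee_pos: [0.4853, 0.0826, 0.0933]
eef_rot: [3.141, 0.0, 1.687]
force: [0.5, 0.5, -0.7]
grip_width: 0.0399
grip_force: 14.9
```

```bash
python3 g.py dyellow .07
```

```text
rotvec [ 0.001  0.    -0.043] shift [-4.106 -0.561  0.466] t 7.2 grip 0.039921832693888826 14.941072314977646 ee [0.4853 0.0826 0.0933]
```

Request:
{"fn": "move_arm", "kwargs": {
  "increments": [
    [0.3,-0.1,0,0,0,0,-0.043],
    [0.3,-0.3,-0.05,0,0,0,0],
    [0.3,-0.45,-0.06,0,0,0,0],
    [0.3,-0.45,-0.06,0,0,0,0],
    [0.3,-0.45,-0.06,0,0,0,0],
    [0.3,-0.45,-0.06,0,0,0,0],
    [0.3,-0.45,-0.06,0,0,0,0],
    [0.3,-0.45,-0.06,0,0,0,0],
    [0.3,-0.45,-0.06,0,0,0,0],
    [0.3,-0.3,-0.05,0.15,0,0,0],
    [0.3,-0.2,-0.03,0.15,0,0,0],
    [0.3,-0.05,-0.01,0.16,0,0,0],
    [0.3,0,0,0,0,0,0],
    [0.3,0,0,0,0,0,0]
  ]
}}

```text
time_s: 8.6
ee_pos: [0.4895, -0.1236, 0.0693]
eef_rot: [-3.141, -0.0, 1.73]
force: [1.3, 0.0, 0.6]
grip_width: 0.0397
grip_force: 14.9
```

```bash
python3 g.py dyellow .0155; python3 - <<'E'
from h import *
p=ctrl.camera("scene"); c=pix(p,[[.49,-.1245,.03]])[0].astype(int); cv2.imwrite("pics/s1.png",cv2.resize(p["color"][c[1]-80:c[1]+70,c[0]-100:c[0]+100],None,fx=3,fy=3))
E
```

```text
rotvec [-0.001 -0.     0.001] shift [-0.02   0.007  1.077] t 8.6 grip 0.03974221181325668 14.94104951620102 ee [ 0.4895 -0.1236  0.0693]
```

View pics/s1.png

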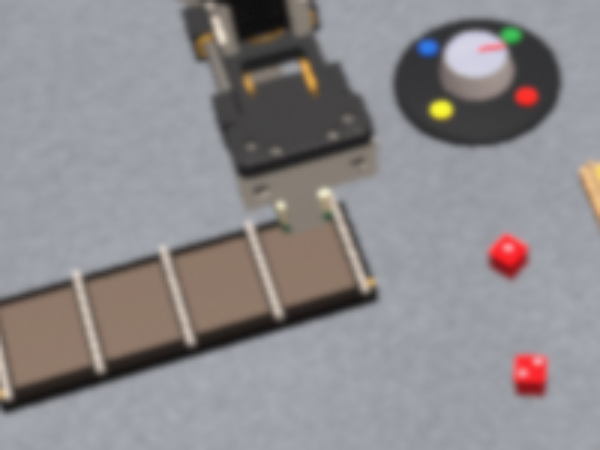

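The scene crop shows the tile between the fingers, over the bay at the left end of dst; its ivory ends show on both sides at (282,210) and (326,195).

Request:
{"fn": "move_arm", "kwargs": {
  "increments": [
    [0.3,-0.05,0,0.15,0,0,0],
    [0.3,0,0,0.25,0,0,0],
    [0.3,0,0,0.25,0,0,0],
    [0.3,0,0,0.2,0,0,0],
    [0.3,0,0,0.1,0,0,0],
    [0.3,0,0,0.06,0,0,0],
    [0.3,0,0,0.03,0,0,0],
    [0.3,0,0,0.03,0,0,0],
    [0.3,0,0,0,0,0,0],
    [0.3,0,0,0,0,0,0]
  ]
}}

```text
time_s: 9.65
ee_pos: [0.4901, -0.1268, 0.0164]
eef_rot: [3.141, 0.0, 1.73]
force: [0.1, 0.4, -0.6]
grip_width: 0.0394
grip_force: 14.9
```

Request:
{"fn": "move_arm", "kwargs": {
  "increments": [
    [0.3,0,0,0.01,0,0,0],
    [0.3,0,0,0,0,0,0],
    [0.5,0,0,0,0,0,0],
    [0.6,0,0,0,0,0,0],
    [0.7,0,0,0,0,0,0],
    [0.8,0,0,0,0,0,0],
    [0.8,0,0,0,0,0,0],
    [0.8,0,0,-0.1,0,0,0],
    [0.8,0,0,-0.3,0,0,0],
    [0.8,0,0,-0.4,0,0,0],
    [0.8,0,0,-0.4,0,0,0],
    [0.8,0,0,-0.3,0,0,0],
    [1,0,0,-0.1,0,0,0],
    [1,0,0,0,0,0,0]
  ]
}}

```text
time_s: 11.05
ee_pos: [0.4902, -0.1268, 0.0962]
eef_rot: [3.141, 0.001, 1.73]
force: [1.1, -0.1, -0.1]
grip_width: 0.0875
grip_force: 0.0
```

```bash
python3 g.py red .08
```

```text
rotvec [0.001 0.001 0.068] shift [5.315 0.338 0.324] t 11.05 grip 0.08751209954534767 0.0 ee [ 0.4902 -0.1268  0.0962]
```

Request:
{"fn": "move_arm", "kwargs": {
  "increments": [
    [1,0.1,0,0,0,0,0.068],
    [1,0.3,0.02,0,0,0,0],
    [1,0.5,0.03,0,0,0,0],
    [1,0.5,0.03,0,0,0,0],
    [1,0.5,0.03,0,0,0,0],
    [1,0.5,0.03,0,0,0,0],
    [1,0.5,0.03,0,0,0,0],
    [1,0.5,0.03,0,0,0,0],
    [1,0.5,0.03,0,0,0,0],
    [1,0.5,0.03,0,0,0,0],
    [1,0.4,0.03,0,0,0,0],
    [1,0.3,0.03,0.12,0,0,0],
    [1,0.15,0.02,0.1,0,0,0],
    [1,0.06,0,0.1,0,0,0],
    [1,0,0,0,0,0,0],
    [1,0,0,0,0,0,0]
  ]
}}

```text
time_s: 12.65
ee_pos: [0.4824, 0.1387, 0.0795]
eef_rot: [-3.141, 0.0, 1.661]
force: [-0.2, 0.1, 0.8]
grip_width: 0.0939
grip_force: 0.0
```

```bash
python3 g.py red .017; python3 - <<'E'
from h import *
p=ctrl.camera("top"); b=(.42,.56,-.33,-.06); im=rect(p,.036,*b)
cv2.imwrite("pics/d1.png",im)
E
```

```text
rotvec [-0.  0. -0.] shift [0.014 0.012 1.25 ] t 12.65 grip 0.09390550917907924 0.0 ee [0.4824 0.1387 0.0795]
```

View pics/d1.png

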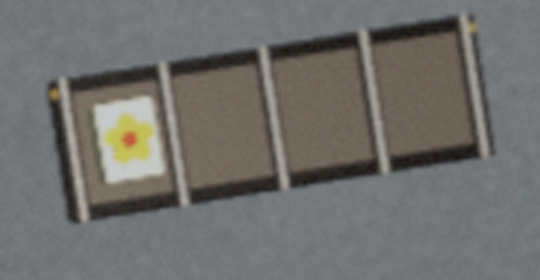

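The yellow tile centre is at rectified pixel (129,139), which is (0.4905, -0.1245), dead centre in its bay and square. Red is next.

Request:
{"fn": "move_arm", "kwargs": {
  "increments": [
    [1,0.014,0.012,0.15,0,0,0],
    [1,0,0,0.25,0,0,0],
    [1,0,0,0.25,0,0,0],
    [1,0,0,0.25,0,0,0],
    [1,0,0,0.2,0,0,0],
    [1,0,0,0.1,0,0,0],
    [1,0,0,0.05,0,0,0],
    [1,0,0,0,0,0,0],
    [0.3,0,0,0,0,0,0],
    [0.3,0,0,0,0,0,0],
    [0.3,0,0,0,0,0,0],
    [0.3,0,0,0,0,0,0],
    [0.3,0,0,0,0,0,0],
    [0.3,0,0,0,0,0,0],
    [0.3,0,0,0,0,0,0],
    [0.3,0,0,0,0,0,0],
    [0.3,0,0,0,0,0,0]
  ]
}}

```text
time_s: 14.4
ee_pos: [0.483, 0.14, 0.0172]
eef_rot: [-3.142, -0.0, 1.662]
force: [0.0, -0.1, 0.9]
grip_width: 0.04
grip_force: 15.0
```

Request:
{"fn": "move_arm", "kwargs": {
  "increments": [
    [0.3,0,0,-0.1,0,0,0],
    [0.3,0,0,-0.2,0,0,0],
    [0.3,0,0,-0.3,0,0,0],
    [0.3,0,0,-0.3,0,0,0],
    [0.3,0,0,-0.3,0,0,0],
    [0.3,0,0,-0.2,0,0,0],
    [0.3,0,0,-0.1,0,0,0],
    [0.3,0,0,0,0,0,0]
  ]
}}

```text
time_s: 15.2
ee_pos: [0.4833, 0.14, 0.0928]
eef_rot: [3.141, -0.0, 1.662]
force: [-1.1, -0.0, -0.6]
grip_width: 0.0396
grip_force: 15.0
```

```bash
python3 g.py dred .07
```

```text
rotvec [ 0.001 -0.    -0.068] shift [-6.287 -0.708  0.456] t 15.2 grip 0.039595866724383665 14.999658465385437 ee [0.4833 0.14   0.0928]
```

Request:
{"fn": "move_arm", "kwargs": {
  "increments": [
    [0.3,-0.1,0,0,0,0,-0.068],
    [0.3,-0.3,-0.05,0,0,0,0],
    [0.3,-0.48,-0.05,0,0,0,0],
    [0.3,-0.48,-0.05,0,0,0,0],
    [0.3,-0.48,-0.05,0,0,0,0],
    [0.3,-0.48,-0.05,0,0,0,0],
    [0.3,-0.48,-0.05,0,0,0,0],
    [0.3,-0.48,-0.05,0,0,0,0],
    [0.3,-0.48,-0.05,0,0,0,0],
    [0.3,-0.48,-0.05,0,0,0,0],
    [0.3,-0.48,-0.05,0,0,0,0],
    [0.3,-0.48,-0.05,0,0,0,0],
    [0.3,-0.48,-0.05,0,0,0,0],
    [0.3,-0.35,-0.05,0.1,0,0,0],
    [0.3,-0.2,-0.05,0.15,0,0,0],
    [0.3,-0.06,-0.01,0.2,0,0,0],
    [0.3,0,0,0,0,0,0],
    [0.3,0,0,0,0,0,0]
  ]
}}

```text
time_s: 17.0
ee_pos: [0.4972, -0.1757, 0.0693]
eef_rot: [-3.141, -0.001, 1.73]
force: [-0.5, 0.6, -0.0]
grip_width: 0.0397
grip_force: 15.0
```

```bash
python3 g.py dred .0155
```

```text
rotvec [-0.001 -0.001  0.   ] shift [-0.009  0.015  1.076] t 17.0 grip 0.03970850789514093 14.999666064977646 ee [ 0.4972 -0.1757  0.0693]
```

Request:
{"fn": "move_arm", "kwargs": {
  "increments": [
    [0.3,-0.01,0.015,0.15,0,0,0],
    [0.3,0,0,0.25,0,0,0],
    [0.3,0,0,0.25,0,0,0],
    [0.3,0,0,0.2,0,0,0],
    [0.3,0,0,0.1,0,0,0],
    [0.3,0,0,0.06,0,0,0],
    [0.3,0,0,0.03,0,0,0],
    [0.3,0,0,0.03,0,0,0],
    [0.3,0,0,0.007,0,0,0],
    [0.3,0,0,0,0,0,0]
  ]
}}

```text
time_s: 18.0
ee_pos: [0.4983, -0.1767, 0.016]
eef_rot: [3.141, 0.0, 1.73]
force: [-0.0, 0.5, -0.1]
grip_width: 0.0399
grip_force: 15.0
```

Request:
{"fn": "move_arm", "kwargs": {
  "increments": [
    [0.3,0,0,0,0,0,0],
    [0.5,0,0,0,0,0,0],
    [0.6,0,0,0,0,0,0],
    [0.7,0,0,0,0,0,0],
    [0.8,0,0,0,0,0,0],
    [0.8,0,0,0,0,0,0],
    [0.8,0,0,-0.1,0,0,0],
    [0.8,0,0,-0.3,0,0,0],
    [0.8,0,0,-0.4,0,0,0],
    [0.8,0,0,-0.4,0,0,0],
    [0.8,0,0,-0.3,0,0,0],
    [1,0,0,-0.1,0,0,0],
    [1,0,0,0,0,0,0]
  ]
}}

```text
time_s: 19.3
ee_pos: [0.4984, -0.1767, 0.0964]
eef_rot: [3.141, 0.001, 1.73]
force: [0.8, -0.2, -0.7]
grip_width: 0.0879
grip_force: 0.0
```

```bash
python3 g.py green .08
```

```text
rotvec [0.001 0.001 0.026] shift [7.263 0.496 0.327] t 19.3 grip 0.08790794828541436 0.0 ee [ 0.4984 -0.1767  0.0964]
```

Request:
{"fn": "move_arm", "kwargs": {
  "increments": [
    [1,0.1,0,0,0,0,0.026],
    [1,0.3,0.035,0,0,0,0],
    [1,0.51,0.035,0,0,0,0],
    [1,0.51,0.035,0,0,0,0],
    [1,0.51,0.035,0,0,0,0],
    [1,0.51,0.035,0,0,0,0],
    [1,0.51,0.035,0,0,0,0],
    [1,0.51,0.035,0,0,0,0],
    [1,0.51,0.035,0,0,0,0],
    [1,0.51,0.035,0,0,0,0],
    [1,0.51,0.035,0,0,0,0],
    [1,0.51,0.035,0,0,0,0],
    [1,0.51,0.035,0,0,0,0],
    [1,0.51,0.035,0,0,0,0],
    [1,0.4,0.035,0.12,0,0,0],
    [1,0.25,0.005,0.1,0,0,0],
    [1,0.09,0,0.1,0,0,0],
    [1,0,0,0,0,0,0],
    [1,0,0,0,0,0,0]
  ]
}}

```text
time_s: 21.2
ee_pos: [0.4744, 0.1859, 0.0797]
eef_rot: [-3.141, 0.0, 1.703]
force: [-0.5, 0.3, -0.8]
grip_width: 0.0936
grip_force: 0.0
```

```bash
python3 g.py green .017
```

```text
rotvec [-0.001  0.     0.   ] shift [0.011 0.013 1.253] t 21.2 grip 0.09362864720153159 0.0 ee [0.4744 0.1859 0.0797]
```

Request:
{"fn": "move_arm", "kwargs": {
  "increments": [
    [1,0.01,0.013,0.15,0,0,0],
    [1,0,0,0.25,0,0,0],
    [1,0,0,0.25,0,0,0],
    [1,0,0,0.25,0,0,0],
    [1,0,0,0.2,0,0,0],
    [1,0,0,0.1,0,0,0],
    [1,0,0,0.05,0,0,0],
    [1,0,0,0,0,0,0],
    [0.3,0,0,0,0,0,0],
    [0.3,0,0,0,0,0,0],
    [0.3,0,0,0,0,0,0],
    [0.3,0,0,0,0,0,0],
    [0.3,0,0,0,0,0,0],
    [0.3,0,0,0,0,0,0],
    [0.3,0,0,0,0,0,0],
    [0.3,0,0,0,0,0,0],
    [0.3,0,0,0,0,0,0]
  ]
}}

```text
time_s: 22.9
ee_pos: [0.4751, 0.187, 0.0174]
eef_rot: [-3.142, 0.0, 1.704]
force: [-0.2, -0.2, 0.1]
grip_width: 0.0397
grip_force: 15.0
```

Request:
{"fn": "move_arm", "kwargs": {
  "increments": [
    [0.3,0,0,-0.1,0,0,0],
    [0.3,0,0,-0.2,0,0,0],
    [0.3,0,0,-0.3,0,0,0],
    [0.3,0,0,-0.3,0,0,0],
    [0.3,0,0,-0.3,0,0,0],
    [0.3,0,0,-0.2,0,0,0],
    [0.3,0,0,-0.1,0,0,0],
    [0.3,0,0,0,0,0,0]
  ]
}}

```text
time_s: 23.7
ee_pos: [0.4753, 0.1871, 0.093]
eef_rot: [3.141, -0.0, 1.704]
force: [0.1, 0.2, -1.6]
grip_width: 0.0399
grip_force: 15.0
```

```bash
python3 g.py dgreen .07
```

```text
rotvec [ 0.001 -0.    -0.026] shift [-8.279 -0.704  0.459] t 23.7 grip 0.03987329361232813 14.999976754188538 ee [0.4753 0.1871 0.093 ]
```

Request:
{"fn": "move_arm", "kwargs": {
  "increments": [
    [0.3,-0.1,0,0,0,0,-0.026],
    [0.3,-0.3,-0.047,0,0,0,0],
    [0.3,-0.55,-0.047,0,0,0,0],
    [0.3,-0.55,-0.047,0,0,0,0],
    [0.3,-0.55,-0.047,0,0,0,0],
    [0.3,-0.55,-0.047,0,0,0,0],
    [0.3,-0.55,-0.047,0,0,0,0],
    [0.3,-0.55,-0.047,0,0,0,0],
    [0.3,-0.55,-0.047,0,0,0,0],
    [0.3,-0.55,-0.047,0,0,0,0],
    [0.3,-0.55,-0.047,0,0,0,0],
    [0.3,-0.55,-0.047,0,0,0,0],
    [0.3,-0.55,-0.047,0,0,0,0],
    [0.3,-0.55,-0.047,0,0,0,0],
    [0.3,-0.55,-0.047,0,0,0,0],
    [0.3,-0.4,-0.047,0.1,0,0,0],
    [0.3,-0.25,0,0.15,0,0,0],
    [0.3,-0.08,0,0.2,0,0,0],
    [0.3,0,0,0,0,0,0],
    [0.3,0,0,0,0,0,0]
  ]
}}

```text
time_s: 25.7
ee_pos: [0.5055, -0.2266, 0.0694]
eef_rot: [-3.141, -0.001, 1.73]
force: [0.7, 0.9, -0.1]
grip_width: 0.0397
grip_force: 15.0
```

```bash
python3 g.py dgreen .0155
```

```text
rotvec [-0.001 -0.001  0.001] shift [-0.014  0.008  1.078] t 25.7 grip 0.039652861545575575 14.999948590993881 ee [ 0.5055 -0.2266  0.0694]
```

Request:
{"fn": "move_arm", "kwargs": {
  "increments": [
    [0.3,-0.01,0.01,0.15,0,0,0],
    [0.3,0,0,0.25,0,0,0],
    [0.3,0,0,0.25,0,0,0],
    [0.3,0,0,0.2,0,0,0],
    [0.3,0,0,0.1,0,0,0],
    [0.3,0,0,0.06,0,0,0],
    [0.3,0,0,0.03,0,0,0],
    [0.3,0,0,0.03,0,0,0],
    [0.3,0,0,0.008,0,0,0],
    [0.3,0,0,0,0,0,0]
  ]
}}

```text
time_s: 26.7
ee_pos: [0.5064, -0.2278, 0.0162]
eef_rot: [3.141, 0.0, 1.73]
force: [0.2, -0.4, -0.4]
grip_width: 0.0399
grip_force: 15.0
```

Request:
{"fn": "move_arm", "kwargs": {
  "increments": [
    [0.3,0,0,0,0,0,0],
    [0.5,0,0,0,0,0,0],
    [0.6,0,0,0,0,0,0],
    [0.7,0,0,0,0,0,0],
    [0.8,0,0,0,0,0,0],
    [0.8,0,0,0,0,0,0],
    [0.8,0,0,-0.1,0,0,0],
    [0.8,0,0,-0.3,0,0,0],
    [0.8,0,0,-0.4,0,0,0],
    [0.8,0,0,-0.4,0,0,0],
    [0.8,0,0,-0.3,0,0,0],
    [1,0,0,-0.1,0,0,0],
    [1,0,0,0,0,0,0]
  ]
}}

```text
time_s: 28.0
ee_pos: [0.5066, -0.228, 0.0971]
eef_rot: [3.14, 0.001, 1.73]
force: [0.5, -0.4, 0.2]
grip_width: 0.0877
grip_force: 0.0
```

```bash
python3 g.py blue .08
```

```text
rotvec [ 0.001  0.001 -0.016] shift [9.366 0.908 0.341] t 28.0 grip 0.08769062210813075 0.0 ee [ 0.5066 -0.228   0.0971]
```

Request:
{"fn": "move_arm", "kwargs": {
  "increments": [
    [1,0.1,0,0,0,0,-0.016],
    [1,0.3,0.057,0,0,0,0],
    [1,0.58,0.057,0,0,0,0],
    [1,0.58,0.057,0,0,0,0],
    [1,0.58,0.057,0,0,0,0],
    [1,0.58,0.057,0,0,0,0],
    [1,0.58,0.057,0,0,0,0],
    [1,0.58,0.057,0,0,0,0],
    [1,0.58,0.057,0,0,0,0],
    [1,0.58,0.057,0,0,0,0],
    [1,0.58,0.057,0,0,0,0],
    [1,0.58,0.057,0,0,0,0],
    [1,0.58,0.057,0,0,0,0],
    [1,0.58,0.057,0,0,0,0],
    [1,0.58,0.057,0,0,0,0],
    [1,0.58,0.057,0,0,0,0],
    [1,0.45,0.057,0.12,0,0,0],
    [1,0.3,0,0.12,0,0,0],
    [1,0.1,0,0.1,0,0,0],
    [1,0,0,0,0,0,0]
  ]
}}

```text
time_s: 30.0
ee_pos: [0.4688, 0.2415, 0.0779]
eef_rot: [-3.14, 0.0, 1.747]
force: [-0.5, -0.8, -0.0]
grip_width: 0.0939
grip_force: 0.0
```

```bash
python3 g.py blue .017
```

```text
rotvec [-0.002  0.     0.001] shift [-0.013  0.022  1.217] t 30.0 grip 0.09394760402110738 0.0 ee [0.4688 0.2415 0.0779]
```

Request:
{"fn": "move_arm", "kwargs": {
  "increments": [
    [1,-0.01,0.02,0.15,0,0,0],
    [1,0,0,0.25,0,0,0],
    [1,0,0,0.25,0,0,0],
    [1,0,0,0.25,0,0,0],
    [1,0,0,0.17,0,0,0],
    [1,0,0,0.1,0,0,0],
    [1,0,0,0.045,0,0,0],
    [1,0,0,0,0,0,0],
    [0.3,0,0,0,0,0,0],
    [0.3,0,0,0,0,0,0],
    [0.3,0,0,0,0,0,0],
    [0.3,0,0,0,0,0,0],
    [0.3,0,0,0,0,0,0],
    [0.3,0,0,0,0,0,0],
    [0.3,0,0,0,0,0,0],
    [0.3,0,0,0,0,0,0],
    [0.3,0,0,0,0,0,0]
  ]
}}

```text
time_s: 31.7
ee_pos: [0.4708, 0.2412, 0.0182]
eef_rot: [-3.142, 0.0, 1.746]
force: [-0.4, 0.5, 0.2]
grip_width: 0.0399
grip_force: 15.0
```

Request:
{"fn": "move_arm", "kwargs": {
  "increments": [
    [0.3,0,0,-0.1,0,0,0],
    [0.3,0,0,-0.2,0,0,0],
    [0.3,0,0,-0.3,0,0,0],
    [0.3,0,0,-0.3,0,0,0],
    [0.3,0,0,-0.3,0,0,0],
    [0.3,0,0,-0.2,0,0,0],
    [0.3,0,0,-0.1,0,0,0],
    [0.3,0,0,0,0,0,0]
  ]
}}

```text
time_s: 32.5
ee_pos: [0.471, 0.2413, 0.0938]
eef_rot: [3.141, -0.0, 1.746]
force: [-0.2, -0.2, -0.7]
grip_width: 0.0403
grip_force: 15.0
```

```bash
python3 g.py dblue .07
```

```text
rotvec [ 0.001 -0.     0.016] shift [-10.412  -0.786   0.476] t 32.5 grip 0.04026383006556463 14.999957531690598 ee [0.471  0.2413 0.0938]
```

Request:
{"fn": "move_arm", "kwargs": {
  "increments": [
    [0.3,-0.1,0,0,0,0,0.016],
    [0.3,-0.3,-0.049,0,0,0,0],
    [0.3,-0.61,-0.049,0,0,0,0],
    [0.3,-0.61,-0.049,0,0,0,0],
    [0.3,-0.61,-0.049,0,0,0,0],
    [0.3,-0.61,-0.049,0,0,0,0],
    [0.3,-0.61,-0.049,0,0,0,0],
    [0.3,-0.61,-0.049,0,0,0,0],
    [0.3,-0.61,-0.049,0,0,0,0],
    [0.3,-0.61,-0.049,0,0,0,0],
    [0.3,-0.61,-0.049,0,0,0,0],
    [0.3,-0.61,-0.049,0,0,0,0],
    [0.3,-0.61,-0.049,0,0,0,0],
    [0.3,-0.61,-0.049,0,0,0,0],
    [0.3,-0.61,-0.049,0,0,0,0],
    [0.3,-0.61,-0.049,0,0,0,0],
    [0.3,-0.61,-0.049,0,0,0,0],
    [0.3,-0.45,0,0.1,0,0,0],
    [0.3,-0.3,0,0.15,0,0,0],
    [0.3,-0.11,0,0.2,0,0,0]
  ]
}}

```text
time_s: 34.5
ee_pos: [0.5139, -0.2803, 0.0698]
eef_rot: [-3.141, -0.0, 1.728]
force: [-0.4, 0.3, -0.1]
grip_width: 0.0403
grip_force: 15.0
```

Request:
{"fn": "move_arm", "kwargs": {
  "increments": [
    [0.3,0,0,0,0,0,0],
    [0.3,0,0,0,0,0,0]
  ]
}}

```text
time_s: 34.7
ee_pos: [0.5142, -0.2781, 0.0702]
eef_rot: [-3.141, -0.001, 1.73]
force: [-0.5, 0.2, -0.6]
grip_width: 0.04
grip_force: 15.0
```

```bash
python3 g.py dblue .0163
```

```text
rotvec [-0.001 -0.001  0.001] shift [-0.018  0.002  1.079] t 34.7 grip 0.039990300789708076 14.999953508377075 ee [ 0.5142 -0.2781  0.0702]
```

Request:
{"fn": "move_arm", "kwargs": {
  "increments": [
    [0.3,-0.01,0,0.15,0,0,0],
    [0.3,0,0,0.25,0,0,0],
    [0.3,0,0,0.25,0,0,0],
    [0.3,0,0,0.2,0,0,0],
    [0.3,0,0,0.1,0,0,0],
    [0.3,0,0,0.06,0,0,0],
    [0.3,0,0,0.03,0,0,0],
    [0.3,0,0,0.03,0,0,0],
    [0.3,0,0,0.008,0,0,0],
    [0.3,0,0,0,0,0,0]
  ]
}}

```text
time_s: 35.7
ee_pos: [0.5147, -0.2795, 0.017]
eef_rot: [3.141, 0.0, 1.73]
force: [-0.1, -0.1, -1.0]
grip_width: 0.0395
grip_force: 15.0
```

Request:
{"fn": "move_arm", "kwargs": {
  "increments": [
    [0.3,0,0,0,0,0,0],
    [0.5,0,0,0,0,0,0],
    [0.6,0,0,0,0,0,0],
    [0.7,0,0,0,0,0,0],
    [0.8,0,0,0,0,0,0],
    [0.8,0,0,0,0,0,0],
    [0.8,0,0,-0.1,0,0,0],
    [0.8,0,0,-0.3,0,0,0],
    [0.8,0,0,-0.4,0,0,0],
    [0.8,0,0,-0.4,0,0,0],
    [0.8,0,0,-0.4,0,0,0],
    [1,0,0,-0.4,0,0,0],
    [1,0,-0.5,-0.4,0,0,0],
    [1,0,-0.5,0,0,0,0],
    [1,0,-0.5,0,0,0,0],
    [1,0,-0.5,0,0,0,0],
    [1,0,-0.5,0,0,0,0],
    [1,0,0,0,0,0,0]
  ]
}}

```text
time_s: 37.5
ee_pos: [0.3895, -0.2997, 0.1382]
eef_rot: [3.141, 0.001, 1.728]
force: [0.7, 0.8, 0.6]
grip_width: 0.0938
grip_force: 0.0
```

Request:
{"fn": "move_arm", "kwargs": {
  "increments": [
    [1,-0.5,0,0,0,0,0],
    [1,-0.5,0,0,0,0,0],
    [1,-0.5,0,0,0,0,0],
    [1,-0.5,0,0,0,0,0],
    [1,-0.5,0,0,0,0,0],
    [1,-0.5,0,0,0,0,0],
    [1,-0.5,0,0,0,0,0],
    [1,0,0,0,0,0,0]
  ]
}}

```text
time_s: 38.3
ee_pos: [0.4193, -0.4739, 0.1372]
eef_rot: [3.141, 0.001, 1.728]
force: [-0.4, 0.8, -0.9]
grip_width: 0.0937
grip_force: 0.0
```

```bash
python3 - <<'E'
from h import *
p=ctrl.camera("top"); b=(.42,.56,-.33,-.06); im=rect(p,.036,*b)
q=ctrl.camera("scene"); i2=q["color"][190:310,90:360]; i2=cv2.resize(i2,(540,240))
cv2.imwrite("pics/d2.png",np.vstack([im,i2,cv2.resize(p["color"][130:400,100:500],(540,280))[:, :540]]))
print(ctrl.get_obs()["time_s"])
E
```

```text
38.4
```

View pics/d2.png

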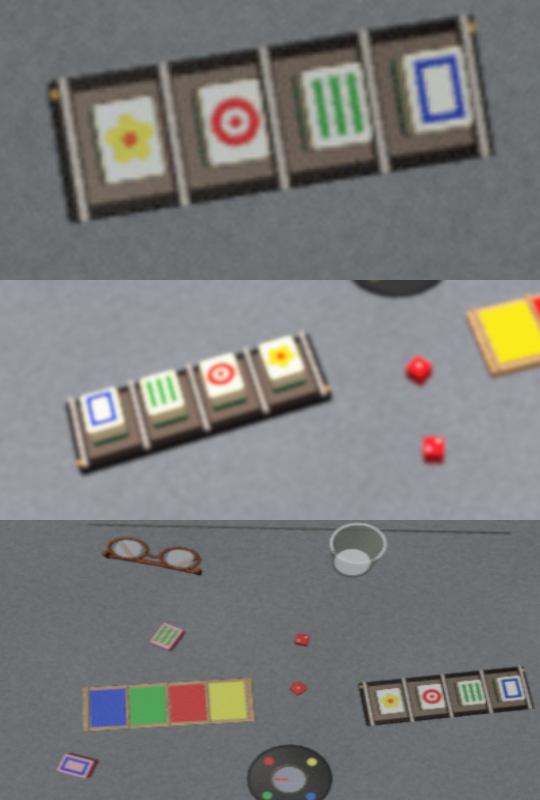

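All four tiles lie face up, square and centred: yellow (129,139), red (235,122), green (336,106) and blue (440,90) in the rectified view. The dice, tumbler and glasses have not moved.

```bash
python3 -c "
from station import ctrl
print(ctrl.hand_in())"
```

```text
the job is handed in; nothing more can be done
None
```

I moved all four tiles to the dark rack in reverse order and handed the job in at about 38 s; the last pictures show them face up, centred and square, with the dice, tumbler and glasses where they were (no verdict was returned).

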